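# Find the stamped slide box and push it to the dispatch line

### The job

One of the two grey slide boxes is stamped on its underside. Without gripping or lifting anything, tip first one box and then the other over towards the robot so that each comes to lie on its near side with its underside showing, then push the stamped one, still lying, away from the robot until the middle of its stamped end is over the dark tape band of the dispatch line. Leave the other box lying where it came down, and leave the other things on the bench alone.

Things in the scene. Friction and masses are not known exactly. Their poses are not given: they have to be found in the camera images.
- box_p: closed grey plastic slide box, 80 deep (own x) x 105 wide (own y) x 120 mm tall (own z), 0.35 kg, heavy base. Starts upright in either place, own x roughly away from the robot. Origin: centre of its underside. Pushed towards the robot near its top (1.5 N) it tips over its lower near edge, and past about 42 degrees falls onto its near side: own x then points up, the underside faces away from the robot
- box_q: the other box, the same outside: closed grey plastic slide box, 80 deep (own x) x 105 wide (own y) x 120 mm tall (own z), 0.35 kg, heavy base. Starts upright in either place, own x roughly away from the robot. Origin: centre of its underside. Pushed towards the robot near its top (1.5 N) it tips over its lower near edge, and past about 42 degrees falls onto its near side: own x then points up, the underside faces away from the robot
- box_p_mid (a point): middle of box_p (60 mm above its underside centre along its own z)
- box_q_mid (a point): middle of box_q, likewise
- stamp (a point): centre of the stamp: a black inked ring with a cross, 64 mm across, at the centre of the pale underside of just one of the boxes (the other underside is blank); hidden while that box stands
- line: the dispatch line: a flat dark tape band on the bench beyond the boxes, 40 mm wide (own x, away from the robot) and 700 mm long (own y, across the bench), no height to speak of; origin at its centre on the bench
- reagent_mid (a point): amber reagent bottle, 48 mm across, 105 mm tall, loose, to be left alone; the point is its centre, half-way up
- dishes_mid (a point): stack of culture dishes, 60 mm across, 30 mm tall, loose, to be left alone; the point is its centre, half-way up
- timer_mid (a point): white bench timer, 66 mm wide, 66 mm tall, 30 mm thick, loose, to be left alone; the point is its centre, half-way up
- wash_mid (a point): white bottle, 56 mm across, 120 mm tall, loose, to be left alone; the point is its centre, half-way up
- jar_mid (a point): glass jar, 60 mm across, 70 mm tall, loose, to be left alone; the point is its centre, half-way up
- tipbox_mid (a point): small clear box, 75 x 50 x 45 mm, loose, to be left alone; the point is its centre, half-way up
- roll_mid (a point): upright paper roll, 80 mm across, 110 mm tall, loose, to be left alone; the point is its centre, half-way up
Things that resemble listed ones, but are neither listed nor needed, are in the scene too. Leave any blue look-alike of the box_q alone.

How it is judged:
By the outcome, as a careful person would: the job done as asked, in the order asked, and still so for the second after the job is handed in, with the robot touching nothing.
It also fails if it takes over 58 s, if anything falls off the work surface, if the arm or the gripper's body presses on something with over 40 N, if the wrist force passes 120 N, or if a joint passes its speed limit or range.

### The arm

A 6-joint arm with a two-finger parallel gripper is mounted at the origin on the work surface. World frame = base frame: x ahead of the robot, y to its left, z up, the work surface at z = 0. Lengths are in m, angles in rad, forces in N, time in s.
With the tool pointing down it reaches from about 0.35 to 0.775 m from the base axis. Payload 5.5 kg.
Tool frame: the origin (TCP) lies at the very end of the fingers, on their centre line; the grasp point (between the pads) lies 19 mm behind it; x points along the fingers, y is the direction in which the jaws open and shut, and the axes are right-handed (so a half turn about x gives the same grasp; the last joint's range is limited). The gripper opens to 85 mm and grips with 20 to 120 N. Pads are 22 mm wide; open, the fingers measure 114 mm over their backs; the gripper's body (76 mm by 85 mm) begins 54 mm behind the grasp point. The pads swing forward as they close: fully open they stand 13 mm farther back than shut.
Start: joints at [-1.462, 0.313, 0.046, 1.304, 0, 1.431], TCP at [0.142, -0.557, 0.231] pointing down, gripper open.
Joint ranges: [-2.76, 2.76], [-0.86, 1.69], [-1.03, 1.26], [-2.2, 2.34], [-1.47, 1.5], [-3.14, 3.14]. Speed limits (rad/s): [2.57, 2.57, 3.14, 3.14, 3.14, 3.14].

### API

Orientations are given as a unit quaternion [w, x, y, z].
In Python, from workcell import readout, cams, env, finder gives the robot as it stands.
- The arm moves only by the tool drive_tool, never from a script. Its argument "moves" is a list that holds one entry, the list of rows, each a list of 7 numbers: the shift along the tool's x, y, z in m, then the turn, a rotation vector about the tool's x, y, z in rad, then the closure in counts, from 0 (fully open) to 255 (shut). A call has exactly 5 rows; each row is the pose to reach, as a shift and turn from the pose measured when the call began, along the tool's axes at that moment; what a row does not reach only later rows make up. A row lasts 1/8 s, in which the tool goes at most 62.5 mm and 10.7 degrees, less where a joint would pass 70% of its speed; a pose out of reach is approached as far as the arm can. A call with a gripper value outside its range is refused whole. The fingers move at their own pace and stop on an object; "squeeze" is the grip in N (left out, the last holds). Time passes only in rows, so rows that repeat a pose let the fingers close, or fill a call up. It gives the time, the measured TCP pose, the force and the opening at its end, in the units of the state.
- readout.get_state(): the state, without advancing time (a new reading comes with each control period).
- cams.read_camera(name): name is "side" or "top"; returns the picture (384x512x3 uint8, blue, green, red); there is no depth.
- cams.camera_params(name): a dict with "mtx" (3x3 intrinsics, pixels), "dist" ([k1, k2, p1, p2, k3] as OpenCV has them; the pictures are not rectified), "R" (3x3) and "t" (3): a world point X has camera coordinates R X + t. Camera axes: x right, y down, z forward; pixel columns grow to the right and rows downward; lengths in m; the calibration is good to about 2 mm. A picture is of the moment at which its call begins. camera_params takes no time and is no camera call.
- env.hand_in(): hands the job in, once; it reports no verdict.
Trained networks look in the newest picture that a camera, given by its name, has taken for a name from the list of things; names that differ only in an ending like _2 or _b are one class to them, and where a whole thing is asked for, a point or a joint stands for the part that bears it (a point fixed in the world has none). Each returns a list of dicts, best first, with "conf" (0 to 1); they miss things now and then, are a little off and sometimes report something else, mostly with a low value. They report only what shows in the picture. A call takes as long as a camera call. They do not tell look-alikes from the thing itself.
- finder.regions_of(camera, name): "pixels" (384x512 bool, what is visible of it) and "point" ([column, row] in pixels, amid what is visible of it).
The state is a dict: "clock": time; "joint_pos": joint angles; "qvel": joint speeds; "tau": joint torques, N m; "tcp_pos": TCP position; "orientation": TCP orientation; "wrist_force": force on the tool from outside, world axes, zero at the start; "ft_torque": the same for the moment, N m; "finger_gap": finger opening in m.
Only numpy, scipy, OpenCV 4.12 (cv2) and the standard library are available. Lean on these libraries where they do the work, as an engineer would, in place of code of your own. Each camera call takes 0.05 s, during which the arm holds its last target.

## Working session

There is one attempt and no reset: what is moved stays moved. The work goes in short steps, Python scripts to look and compute and a tool call to move; the robot and the scene stay as the last step left them, time stands still between calls to the robot, and variables do not carry over. Pictures are saved under pics/ and viewed, and the job is handed in when it is done.

Besides the shell and the picture viewer there is one more tool, called after "Emit:" by a JSON object that holds its "api" and its "payload", one argument or row to a line. drive_tool: Moves the arm, as the interface text tells. Its arguments: {"type":"object","properties":{"moves":{"type":"array"},"squeeze":{"type":"number"}},"required":["moves"]}

```bash
mkdir -p pics; ls
python3 - <<'E'
from workcell import readout,cams
import cv2,numpy as np
np.set_printoptions(precision=4,suppress=True)
for n in("top","side"):
    im=cams.read_camera(n); cv2.imwrite(f"pics/{n}0.png",im)
    p=cams.camera_params(n); print(n,{k:np.array(v).round(4).tolist() for k,v in p.items()}, -np.array(p["R"]).T@np.array(p["t"]))
s=readout.get_state(); print(s)
E
```

```text
pics
top {'mtx': [[482.0311, 0.0, 257.7698], [0.0, 482.0311, 191.878], [0.0, 0.0, 1.0]], 'dist': [-0.0888, 0.0, 0.0, 0.0, 0.0], 'R': [[-0.0122, -0.9999, 0.0088], [-0.995, 0.0113, -0.0988], [0.0987, -0.01, -0.9951]], 't': [0.0208, 0.6093, 1.6113]} [0.4475 0.03   1.6634]
side {'mtx': [[386.6509, 0.0, 261.2066], [0.0, 386.6509, 182.3381], [0.0, 0.0, 1.0]], 'dist': [-0.0944, 0.0, 0.0, 0.0, 0.0], 'R': [[-0.722, -0.6919, -0.0013], [-0.532, 0.5563, -0.6383], [0.4424, -0.4601, -0.7698]], 't': [0.4382, 0.3524, 0.9007]} [0.1054 0.5216 0.9188]
{'clock': 0.1, 'joint_pos': array([-1.4616,  0.3139,  0.0451,  1.3036,  0.    ,  1.4312]), 'qvel': array([-0.0006, -0.0019,  0.0025, -0.0003,  0.0003, -0.0006]), 'tau': array([  0.0029, -48.1727,  29.9244,   0.0129,  -0.0002,   0.    ]), 'tcp_pos': array([ 0.1415, -0.5568,  0.2305]), 'orientation': array([ 0.0871,  0.7017,  0.0883, -0.7016]), 'wrist_force': array([-1.25  , -0.2187, -0.6584]), 'ft_torque': array([-0.0254,  0.0279,  0.04  ]), 'finger_gap': 0.08532167728509932}
```

View pics/top0.png

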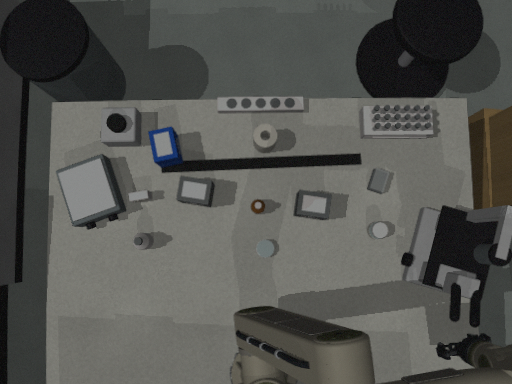

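View pics/side0.png

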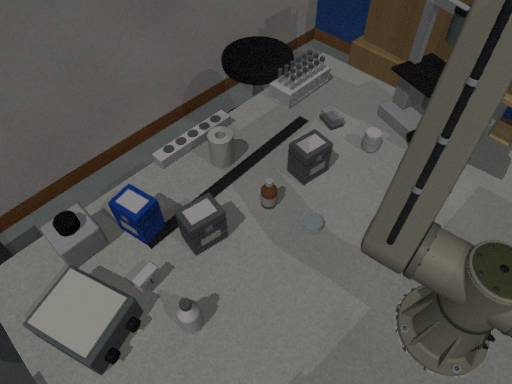

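```bash
cat > h.py <<'E'
from workcell import readout,cams,env,finder
import cv2,numpy as np
from scipy.spatial.transform import Rotation as Ro
np.set_printoptions(precision=4,suppress=True)
def P(n):
    p=cams.camera_params(n); return [np.array(p[k],float) for k in("mtx","dist","R","t")]
def ray(n,uv,z):
    K,d,R,t=P(n); q=cv2.undistortPoints(np.array(uv,float).reshape(-1,1,2),K,d).reshape(-1,2)
    D=np.c_[q,np.ones(len(q))]@R; C=-R.T@t
    return C+D*((z-C[2])/D[:,2])[:,None]
def proj(n,X):
    K,d,R,t=P(n); return cv2.projectPoints(np.array(X,float).reshape(-1,1,3),cv2.Rodrigues(R)[0],t,K,d)[0].reshape(-1,2)
def snap(n,f):
    im=cams.read_camera(n); cv2.imwrite("pics/"+f,im); return im
E
python3 - <<'E'
from h import *
for n in("top","side"):
  for nm in("box_p","line"):
    for r in finder.regions_of(n,nm):
        m=r["pixels"].astype(np.uint8); 
        print(n,nm,round(r["conf"],2),r["point"],m.sum(),cv2.minAreaRect(cv2.findNonZero(m)) if m.sum() else 0)
print(readout.get_state()["clock"])
E
```

```text
top box_p 0.91 [194.7, 191.1] 1006 ((194.94595336914062, 190.82432556152344), (37.97616958618164, 27.94782829284668), 9.462322235107422)
top box_p 0.79 [315.2, 203.7] 923 ((312.02703857421875, 204.83782958984375), (35.51018142700195, 27.619029998779297), 9.462322235107422)
top box_p 0.65 [165.5, 146.0] 1048 ((165.1923065185547, 146.9615478515625), (37.654296875, 29.417421340942383), 78.69007110595703)
top line 0.92 [262.5, 159.6] 2188 ((260.8827209472656, 162.12722778320312), (12.520188331604004, 200.241455078125), 87.66268920898438)
top line 0.61 [265.2, 247.4] 269 ((264.5, 247.5), (17.0, 17.0), 90.0)
side box_p 0.97 [201.3, 222.5] 2231 ((203.00001525878906, 223.00001525878906), (50.382415771484375, 50.2947998046875), 61.189208984375)
side box_p 0.9 [138.5, 213.9] 2146 ((137.65768432617188, 213.1664276123047), (57.00639724731445, 44.741615295410156), 46.54815673828125)
side box_p 0.76 [309.5, 156.6] 1760 ((309.005615234375, 156.19100952148438), (43.65958786010742, 51.95538330078125), 58.570438385009766)
side line 0.71 [243.3, 168.4] 1683 ((225.7117462158203, 180.30160522460938), (13.083708763122559, 202.22434997558594), 50.87396240234375)
0.3
```

Run:
```python
import cv2,numpy as np
a=cv2.imread("pics/top0.png");b=cv2.imread("pics/side0.png")
f=lambda im,x,y,w,h,s:cv2.resize(im[y:y+h,x:x+w],None,fx=s,fy=s,interpolation=cv2.INTER_CUBIC)
r1=np.hstack([f(a,140,120,100,100,4),f(a,270,160,100,100,4)])
r2=np.hstack([f(b,160,180,80,50,5)[:, :],f(b,270,120,80,50,5)])
cv2.imwrite("pics/crop0.png",cv2.convertScaleAbs(np.vstack([r1[:400],]),alpha=1.6))
cv2.imwrite("pics/crop0s.png",cv2.convertScaleAbs(np.hstack([f(b,160,185,80,75,5),f(b,270,120,80,75,5)]),alpha=1.6))
```

```text
(no output)
```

View pics/crop0.png

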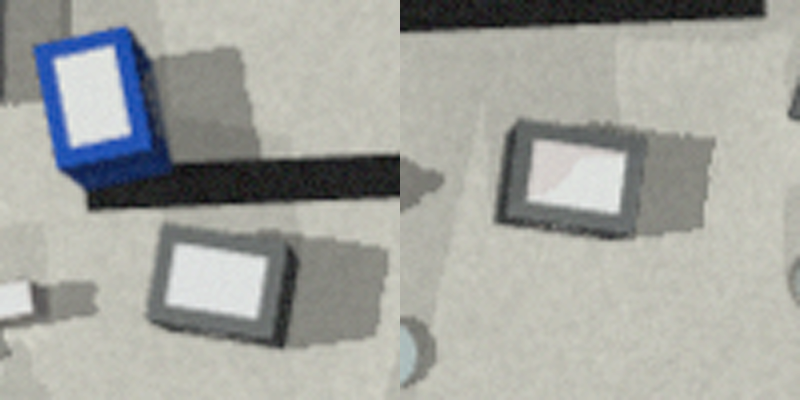

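View pics/crop0s.png

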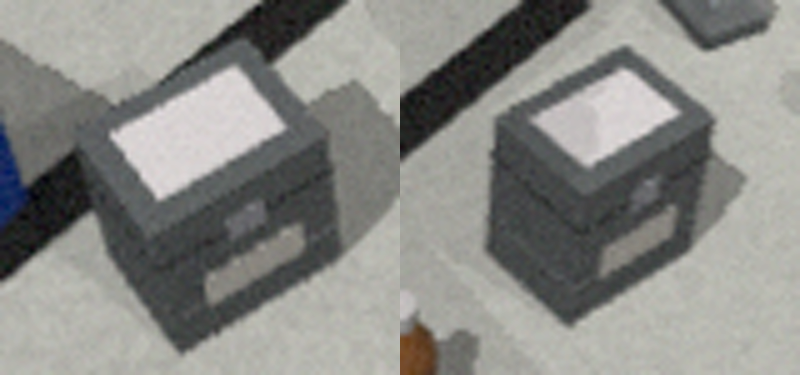

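```bash
cat >> h.py <<'E'
from scipy.optimize import minimize
def boxpts(x,y,yaw,tall=.12,dx=.08,dy=.105):
    c=np.array([[a*dx/2,b*dy/2,z] for a in(-1,1) for b in(-1,1) for z in(0,tall)])
    R=Ro.from_euler('z',yaw).as_matrix(); return c@R.T+[x,y,0]
def mask(n,X):
    S=4;m=np.zeros((384*S,512*S),np.uint8); h=cv2.convexHull((proj(n,X)*S+S/2).astype(np.int32)); cv2.fillConvexPoly(m,h,255)
    return cv2.resize(m,(512,384),interpolation=cv2.INTER_AREA)/255.
def fit(masks,x0,**k):
    def c(v):
        s=0
        for n,m in masks.items():
            q=mask(n,boxpts(*v,**k)); s+=1-np.minimum(q,m).sum()/np.maximum(q,m).sum()
        return s
    r=minimize(c,x0,method='Nelder-Mead',options=dict(initial_simplex=np.array(x0)+np.array([[0,0,0],[.02,0,0],[0,.02,0],[0,0,.2]]),xatol=1e-4,fatol=1e-4))
    return r.x,r.fun
E
python3 - <<'E'
from h import *
t=finder.regions_of("top","box_q"); s=finder.regions_of("side","box_q")
def near(L,p): return min(L,key=lambda r:np.hypot(*(np.array(r["point"])-p)))
for tp,sp in(((195,191),(201,222)),((313,204),(309,156))):
    a=near(t,tp);b=near(s,sp); x0=[*ray("top",tp,.1)[0][:2],0]
    ms={"top":a["pixels"],"side":b["pixels"]}
    print(x0,fit(ms,x0),fit({"top":ms["top"]},x0),fit({"side":ms["side"]},x0))
for nm in "line reagent_mid dishes_mid timer_mid wash_mid jar_mid tipbox_mid roll_mid".split():
    print(nm,[(round(r["conf"],2),r["point"],ray("top",r["point"],.0 if nm=="line" else .06)[0][:2]) for r in finder.regions_of("top",nm)[:3]])
m=finder.regions_of("top","line")[0]["pixels"]
print(ray("top",[[163,168],[361,160],[163,164],[361,155],[262,157],[262,167]],0))
E
```

```text
[np.float64(0.6077666722319746), np.float64(0.21896037805467256), 0] (array([ 0.6114,  0.2212, -0.16  ]), np.float64(0.08996005786832606)) (array([ 0.6104,  0.2215, -0.158 ]), np.float64(0.051354661247764)) (array([ 0.6133,  0.2206, -0.1471]), np.float64(0.02827655241448357))
[np.float64(0.5608435891315146), np.float64(-0.16518495554725085), 0] (array([ 0.5613, -0.1641, -0.1602]), np.float64(0.11930278493138435)) (array([ 0.5595, -0.1642, -0.1632]), np.float64(0.05380636707320552)) (array([ 0.5638, -0.1654, -0.1499]), np.float64(0.04324455133215832))
line [(0.92, [262.5, 159.6], array([ 0.7256, -0.0046])), (0.61, [265.2, 247.4], array([ 0.4207, -0.0099]))]
reagent_mid [(0.43, [259.9, 205.5], array([0.5608, 0.0074]))]
dishes_mid [(0.78, [265.5, 249.1], array([ 0.416 , -0.0094]))]
timer_mid [(0.53, [141.1, 198.3], array([0.5894, 0.4049]))]
wash_mid [(0.82, [145.5, 242.8], array([0.4408, 0.3888]))]
jar_mid [(0.68, [377.3, 233.6], array([ 0.4619, -0.3839]))]
tipbox_mid [(0.72, [379.1, 179.6], array([ 0.6436, -0.3965])), (0.25, [313.3, 203.8], array([ 0.5644, -0.1712]))]
roll_mid [(0.96, [266.0, 135.2], array([ 0.7991, -0.0163])), (0.34, [264.5, 248.1], array([ 0.4194, -0.0061]))]
[[ 0.7     0.3432  0.    ]
 [ 0.7209 -0.3508  0.    ]
 [ 0.7142  0.3433  0.    ]
 [ 0.7387 -0.3514  0.    ]
 [ 0.7348 -0.003   0.    ]
 [ 0.6995 -0.0025  0.    ]]
```

```bash
cat >> h.py <<'E'
def plan(wps,clos,final_round=3):
    """wps: list of (pos,yaw[,pitch]) for 5 rows -> rows relative to present pose"""
    s=readout.get_state(); w,x,y,z=s["orientation"]; R0=Ro.from_quat([x,y,z,w]); p0=np.array(s["tcp_pos"])
    for pos,yaw in wps:
        B=np.array([[0,-np.sin(yaw),np.cos(yaw)],[0,np.cos(yaw),np.sin(yaw)],[-1,0,0]])
        d=R0.inv().apply(np.array(pos)-p0); r=(R0.inv()*Ro.from_matrix(B)).as_rotvec()
        print([round(float(v),4) for v in d]+[round(float(v),3) for v in r]+[clos])
def lin(a,b,n=5):
    return [(np.array(a[0])+(np.array(b[0])-a[0])*k/n,a[1]+(b[1]-a[1])*k/n) for k in range(1,n+1)]
E
python3 - <<'E'
from h import *
s=readout.get_state(); w,x,y,z=s["orientation"]; M=Ro.from_quat([x,y,z,w]).as_matrix(); print(M)
yaw=np.arctan2(M[1,2],M[0,2]);print(yaw)
p=s["tcp_pos"]
plan(lin((p,yaw),((.36,-.36,.24),yaw*.5-.08)),150)
print(ray("top",[182,162],0))
E
```

```text
[[ 0.      0.2462 -0.9692]
 [-0.0001 -0.9692 -0.2462]
 [-1.      0.0001  0.    ]]
-2.892836225305827
[-0.0017, -0.0275, -0.0521, -0.273, 0.0, -0.0, 150]
[-0.0035, -0.055, -0.1041, -0.547, 0.0, -0.0, 150]
[-0.0052, -0.0825, -0.1562, -0.82, 0.0, -0.0, 150]
[-0.0069, -0.11, -0.2082, -1.093, 0.0, -0.0, 150]
[-0.0087, -0.1375, -0.2603, -1.366, 0.0, -0.0, 150]
[[0.7204 0.2767 0.    ]]
```

Run:
```python
from h import *
s=readout.get_state();p=s["tcp_pos"]
plan(lin((p,-2.893),((.35,-.37,.24),-2.893+.91)),120)
```

```text
[-0.0017, -0.026, -0.0496, -0.182, 0.0, -0.0, 120]
[-0.0035, -0.0521, -0.0993, -0.364, 0.0, -0.0, 120]
[-0.0052, -0.0781, -0.1489, -0.546, 0.0, -0.0, 120]
[-0.0069, -0.1042, -0.1985, -0.728, 0.0, -0.0, 120]
[-0.0087, -0.1302, -0.2481, -0.91, 0.0, -0.0, 120]
```

Emit:
{"api": "drive_tool", "payload": {
  "moves": [
    [[-0.002,-0.026,-0.05,-0.182,0,0,120],[-0.004,-0.052,-0.099,-0.364,0,0,120],[-0.006,-0.078,-0.149,-0.546,0,0,120],[-0.008,-0.104,-0.198,-0.728,0,0,120],[-0.01,-0.13,-0.248,-0.91,0,0,120]]
  ]
}}

```text
clock: 1.48
tcp_pos: [0.3511, -0.3691, 0.2416]
orientation: [-0.389, -0.591, -0.388, 0.591]
wrist_force: [1.0, -0.3, 0.1]
finger_gap: 0.0452
```

```bash
cat >> h.py <<'E'
def now():
    s=readout.get_state(); w,x,y,z=s["orientation"]; M=Ro.from_quat([x,y,z,w]).as_matrix()
    print("t",round(s["clock"],2),"p",s["tcp_pos"],"yaw",np.arctan2(M[1,2],M[0,2]),"F",s["wrist_force"],"gap",s["finger_gap"],"q",s["joint_pos"])
    return np.array(s["tcp_pos"]),np.arctan2(M[1,2],M[0,2])
E
python3 - <<'E'
from h import *
a=now()
plan(lin(a,((.60,-.23,.24),a[1]+.92)),120)
E
```

```text
t 1.48 p [ 0.3511 -0.3691  0.2416] yaw -1.977214484865618 F [ 0.962  -0.3119  0.1166] gap 0.04518829113565972 q [-0.9681  0.1821 -0.1005  1.2873 -0.      1.0091]
[0.0003, 0.0347, -0.0452, -0.184, 0.001, -0.001, 120]
[0.0007, 0.0695, -0.0905, -0.368, 0.001, -0.001, 120]
[0.001, 0.1042, -0.1357, -0.552, 0.001, -0.001, 120]
[0.0013, 0.1389, -0.1809, -0.736, 0.001, -0.001, 120]
[0.0016, 0.1737, -0.2262, -0.92, 0.001, -0.0, 120]
```

Emit:
{"api": "drive_tool", "payload": {
  "moves": [
    [[0,0.035,-0.045,-0.184,0,0,120],[0,0.07,-0.09,-0.368,0,0,120],[0.001,0.104,-0.136,-0.552,0,0,120],[0.001,0.139,-0.181,-0.736,0,0,120],[0.002,0.174,-0.226,-0.92,0,0,120]]
  ]
}}

```text
clock: 2.1
tcp_pos: [0.6019, -0.2292, 0.2399]
orientation: [0.612, 0.354, 0.611, -0.355]
wrist_force: [1.6, -0.3, -0.1]
finger_gap: 0.0452
```

Run:
```python
from h import *
a=now()
# behind B: own x +0.04+0.011+0.02
c=np.array([.5615,-.165]);u=np.array([np.cos(-.155),np.sin(-.155)])
g=c+u*.075; print(g)
plan(lin(a,((*g,.20),-.155)),120)
```

```text
t 2.1 p [ 0.6019 -0.2292  0.2399] yaw -1.050952242418999 F [ 1.6139 -0.342  -0.1418] gap 0.045198623803959254 q [-0.488   0.4502  0.2681  1.3871 -0.0006  0.5629]
[ 0.6356 -0.1766]
[0.008, 0.0111, -0.0058, -0.179, 0.002, -0.0, 120]
[0.0159, 0.0221, -0.0116, -0.358, 0.002, 0.0, 120]
[0.0239, 0.0332, -0.0174, -0.538, 0.002, 0.0, 120]
[0.0319, 0.0443, -0.0232, -0.717, 0.002, 0.0, 120]
[0.0398, 0.0554, -0.029, -0.896, 0.002, 0.0, 120]
```

Emit:
{"api": "drive_tool", "payload": {
  "moves": [
    [[0.008,0.011,-0.006,-0.18,0,0,120],[0.016,0.022,-0.012,-0.36,0,0,120],[0.024,0.033,-0.018,-0.54,0,0,120],[0.032,0.044,-0.024,-0.72,0,0,120],[0.04,0.055,-0.029,-0.896,0,0,120]]
  ]
}}

```text
clock: 2.72
tcp_pos: [0.6355, -0.1763, 0.1995]
orientation: [0.705, 0.052, 0.705, -0.053]
wrist_force: [0.3, -0.5, -0.1]
finger_gap: 0.045
```

Run:
```python
from h import *
a=now()
snap("side","s1.png")
```

```text
t 2.73 p [ 0.6355 -0.1763  0.1995] yaw -0.14899618963225447 F [ 0.2511 -0.4875 -0.1181] gap 0.045007332799162365 q [-0.3919  0.4898  0.2321  1.3119 -0.0008 -0.2429]
```

View pics/s1.png

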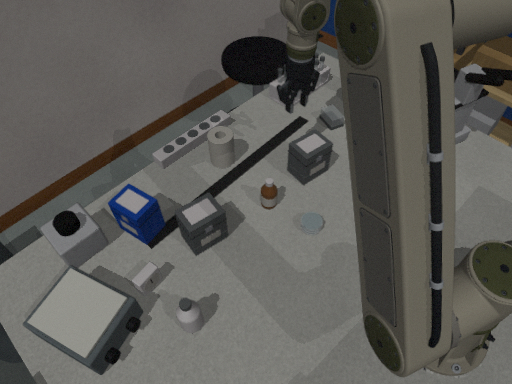

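Emit:
{"api": "drive_tool", "payload": {
  "moves": [
    [[0.035,0,0,0,0,0,120],[0.07,0,0,0,0,0,120],[0.102,0,0,0,0,0,120],[0.102,0,-0.01,0,0,0,120],[0.102,0,-0.018,0,0,0,120]]
  ]
}}

```text
clock: 3.4
tcp_pos: [0.6176, -0.1725, 0.0974]
orientation: [0.706, 0.051, 0.705, -0.051]
wrist_force: [0.3, -1.1, 0.3]
finger_gap: 0.0453
```

Emit:
{"api": "drive_tool", "payload": {
  "moves": [
    [[0,0,-0.012,0,0,0,120],[0,0,-0.026,0,0,0,120],[0,0,-0.04,0,0,0,120],[0,0,-0.054,0,0,0,120],[0,0,-0.064,0,0,0,120]]
  ]
}}

```text
clock: 4.03
tcp_pos: [0.5549, -0.1638, 0.0998]
orientation: [0.707, 0.05, 0.703, -0.052]
wrist_force: [1.4, 0.8, 4.4]
finger_gap: 0.0453
```

Run:
```python
from h import *
a=now()
snap("side","s2.png")
```

```text
t 4.03 p [ 0.5549 -0.1638  0.0998] yaw -0.14431905182595864 F [1.3974 0.7836 4.4346] gap 0.045323217757064625 q [-0.426   0.3863 -0.1806  0.9987  0.0003 -0.2816]
```

View pics/s2.png

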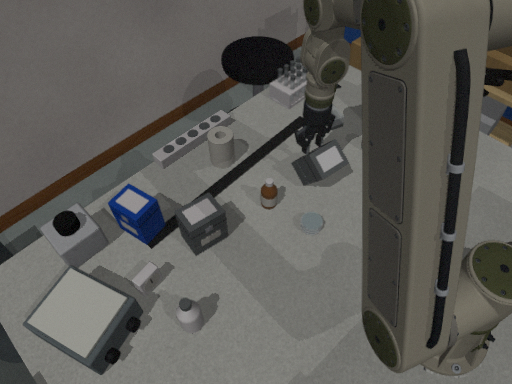

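Emit:
{"api": "drive_tool", "payload": {
  "moves": [
    [[0,0,-0.008,0,0,0,120],[0,0,-0.016,0,0,0,120],[0,0,-0.024,0,0,0,120],[0,0,-0.03,0,0,0,120],[-0.005,0,-0.03,0,0,0,120]]
  ]
}}

```text
clock: 4.7
tcp_pos: [0.5226, -0.1587, 0.1037]
orientation: [0.706, 0.051, 0.705, -0.051]
wrist_force: [-0.3, -0.1, -0.8]
finger_gap: 0.0452
```

Run:
```python
from h import *
a=now()
snap("side","s3.png")
snap("top","t3.png")
```

```text
t 4.7 p [ 0.5226 -0.1587  0.1037] yaw -0.1444907790673521 F [-0.2623 -0.145  -0.85  ] gap 0.04515754444027746 q [-0.4418  0.3292 -0.255   0.9857 -0.0001 -0.2973]
```

View pics/s3.png

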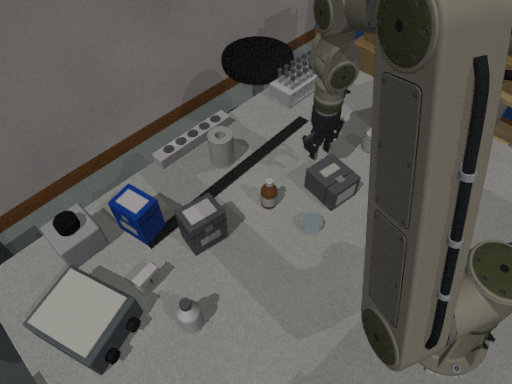

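View pics/t3.png

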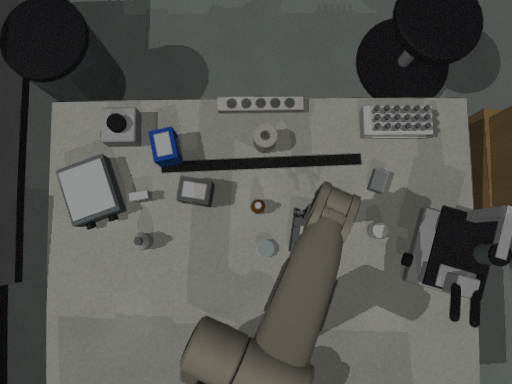

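Run:
```python
from h import *
a=now()
c=np.array([.612,.221]);u=np.array([np.cos(-.155),np.sin(-.155)])
g=c+u*.072; print(g)
up=(a[0]+[.01,0,.12],a[1])
w=[(a[0]+[0,0,.06],a[1]),up]+lin(up,((.63,0.02,.23),-.155),3); plan(w,140)
```

```text
t 4.8 p [ 0.524  -0.1593  0.1048] yaw -0.14435643830635012 F [ 0.907  -0.2696 -0.292 ] gap 0.04527829534058265 q [-0.4416  0.3288 -0.2526  0.9856 -0.0001 -0.2973]
[0.6831 0.2099]
[-0.06, -0.0001, 0.0002, -0.0, 0.004, 0.001, 140]
[-0.12, 0.0013, 0.0103, -0.0, 0.004, 0.001, 140]
[-0.1217, 0.065, 0.0334, 0.004, 0.004, 0.001, 140]
[-0.1234, 0.1288, 0.0565, 0.007, 0.004, 0.001, 140]
[-0.1252, 0.1925, 0.0795, 0.011, 0.004, 0.001, 140]
```

Emit:
{"api": "drive_tool", "payload": {
  "moves": [
    [[-0.06,0,0,0,0.004,0,140],[-0.12,0.001,0.01,0,0.004,0,140],[-0.125,0.06,0.03,0.004,0.004,0,140],[-0.125,0.12,0.055,0.007,0.004,0,140],[-0.125,0.18,0.08,0.011,0.004,0,140]]
  ]
}}

```text
clock: 5.42
tcp_pos: [0.6276, 0.0046, 0.2305]
orientation: [0.705, 0.055, 0.704, -0.056]
wrist_force: [0.7, -0.5, -0.7]
finger_gap: 0.0388
```

Run:
```python
from h import *
a=now()
plan(lin(a,((.683,.208,.20),-.155),5),140)
a=snap("top","t4.png"); b=snap("side","s4.png")
for n in("top","side"):
    print(n,[(round(r["conf"],2),r["point"],r["pixels"].sum()) for r in finder.regions_of(n,"stamp")])
f=lambda im,x,y,w,h,s:cv2.resize(im[y:y+h,x:x+w],None,fx=s,fy=s,interpolation=cv2.INTER_CUBIC)
cv2.imwrite("pics/c4.png",cv2.convertScaleAbs(np.hstack([f(a,270,180,80,80,5),f(b,290,140,80,80,5)]),alpha=1.8))
```

```text
t 5.42 p [0.6276 0.0046 0.2305] yaw -0.15624991746808806 F [ 0.7052 -0.5476 -0.7189] gap 0.03880510619398083 q [-0.1198  0.4174  0.1953  1.3473 -0.0013  0.0364]
[0.0061, 0.0419, 0.0046, -0.0, 0.002, 0.001, 140]
[0.0121, 0.0838, 0.0092, -0.001, 0.002, 0.001, 140]
[0.0182, 0.1257, 0.0138, -0.001, 0.002, 0.001, 140]
[0.0243, 0.1677, 0.0185, -0.001, 0.002, 0.001, 140]
[0.0303, 0.2096, 0.0231, -0.001, 0.002, 0.001, 140]
top [(0.72, [236.6, 162.7], np.int64(1576)), (0.69, [308.9, 236.4], np.int64(1311))]
side [(0.98, [328.8, 180.8], np.int64(1878))]
```

View pics/c4.png

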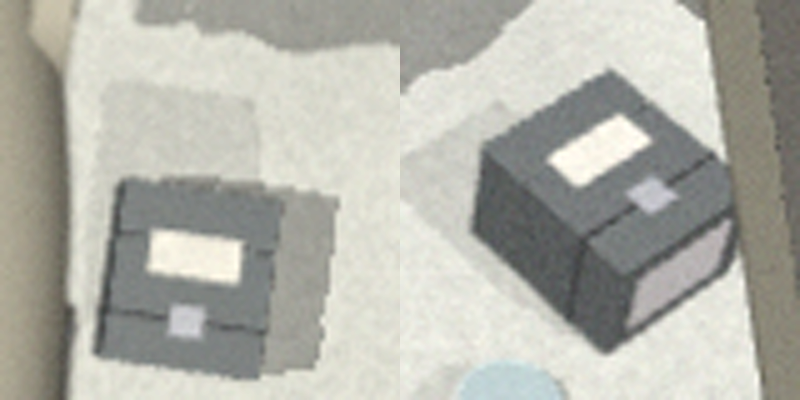

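Run:
```python
from h import *
for n in("top","side"):
  for nm in("stamp","box_p","box_q","box_p_mid"):
    print(n,nm,[(round(r["conf"],2),r["point"],r["pixels"].sum()) for r in finder.regions_of(n,nm)])
```

```text
top stamp [(0.72, [236.6, 162.7], np.int64(1576)), (0.69, [308.9, 236.4], np.int64(1311))]
top box_p [(0.86, [307.1, 233.8], np.int64(1220)), (0.85, [165.7, 148.3], np.int64(1036)), (0.75, [195.9, 194.0], np.int64(940))]
top box_q [(0.86, [307.1, 233.8], np.int64(1220)), (0.85, [165.7, 148.3], np.int64(1036)), (0.75, [195.9, 194.0], np.int64(940))]
top box_p_mid [(0.92, [306.2, 234.4], np.int64(1251))]
side stamp [(0.98, [328.8, 180.8], np.int64(1878))]
side box_p [(0.97, [203.1, 223.0], np.int64(2160)), (0.67, [135.6, 211.5], np.int64(2005)), (0.56, [330.0, 182.6], np.int64(1843)), (0.46, [268.4, 193.2], np.int64(456)), (0.4, [241.7, 168.3], np.int64(1694))]
side box_q [(0.97, [203.1, 223.0], np.int64(2160)), (0.67, [135.6, 211.5], np.int64(2005)), (0.56, [330.0, 182.6], np.int64(1843)), (0.46, [268.4, 193.2], np.int64(456)), (0.4, [241.7, 168.3], np.int64(1694))]
side box_p_mid [(0.96, [326.8, 181.3], np.int64(1912))]
```

View pics/s4.png

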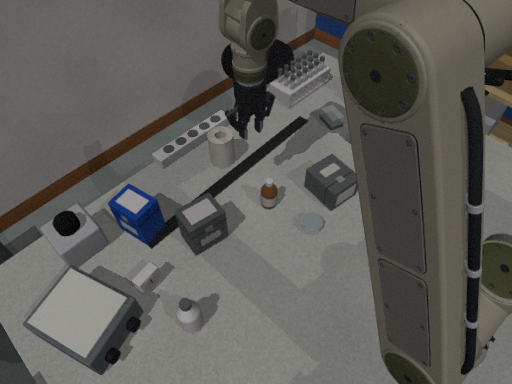

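View pics/t4.png

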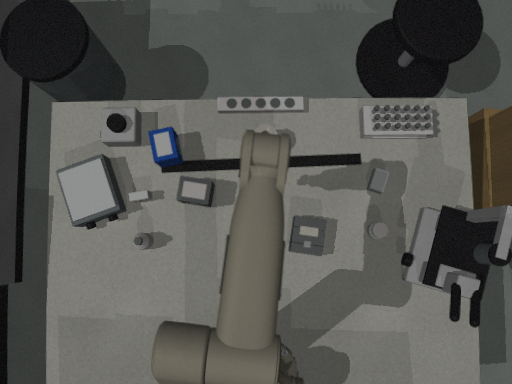

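Emit:
{"api": "drive_tool", "payload": {
  "moves": [
    [[0.006,0.042,0.005,0,0.002,0,140],[0.012,0.084,0.009,0,0.002,0,140],[0.018,0.126,0.014,0,0.002,0,140],[0.024,0.168,0.019,0,0.002,0,140],[0.03,0.21,0.023,0,0.002,0,140]]
  ]
}}

```text
clock: 6.65
tcp_pos: [0.6819, 0.2066, 0.1999]
orientation: [0.704, 0.055, 0.705, -0.056]
wrist_force: [0.1, -0.4, 0.9]
finger_gap: 0.0385
```

Run:
```python
from h import *
a=now()
b=snap("side","s5.png")
for n in("side",):
  for nm in("stamp","box_p_mid","box_q_mid"):
    print(n,nm,[(round(r["conf"],2),r["point"],r["pixels"].sum()) for r in finder.regions_of(n,nm)])
```

```text
t 6.65 p [0.6819 0.2066 0.1999] yaw -0.15801753281894862 F [ 0.078  -0.3766  0.918 ] gap 0.038497914680071806 q [ 0.1819  0.6075  0.4282  1.3934 -0.0005  0.3399]
side stamp []
side box_p_mid []
side box_q_mid [(0.78, [200.0, 222.8], np.int64(2171)), (0.6, [139.0, 213.9], np.int64(2077))]
```

View pics/s5.png

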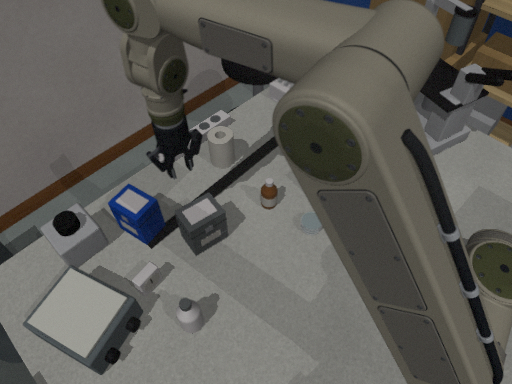

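Emit:
{"api": "drive_tool", "payload": {
  "moves": [
    [[0.035,0,0,0,0,0,140],[0.07,0,0,0,0,0,140],[0.102,0,0,0,0,0,140],[0.102,0,-0.008,0,0,0,140],[0.102,0,-0.014,0,0,0,140]]
  ]
}}

```text
clock: 7.48
tcp_pos: [0.6671, 0.2074, 0.0991]
orientation: [0.704, 0.055, 0.705, -0.056]
wrist_force: [0.1, 0.6, 0.6]
finger_gap: 0.0385
```

Emit:
{"api": "drive_tool", "payload": {
  "moves": [
    [[0,0,-0.013,0,0,0,140],[0,0,-0.026,0,0,0,140],[0,0,-0.04,0,0,0,140],[0,0,-0.053,0,0,0,140],[0,0,-0.064,0,0,0,140]]
  ]
}}

```text
clock: 8.1
tcp_pos: [0.6042, 0.2177, 0.1012]
orientation: [0.705, 0.055, 0.704, -0.056]
wrist_force: [1.5, 0.6, 3.3]
finger_gap: 0.0384
```

Emit:
{"api": "drive_tool", "payload": {
  "moves": [
    [[0,0,-0.008,0,0,0,140],[0,0,-0.016,0,0,0,140],[0,0,-0.023,0,0,0,140],[0,0,-0.028,0,0,0,140],[-0.005,0,-0.028,0,0,0,140]]
  ]
}}

```text
clock: 8.72
tcp_pos: [0.5754, 0.222, 0.1053]
orientation: [0.705, 0.055, 0.705, -0.056]
wrist_force: [0.5, -0.2, 0.7]
finger_gap: 0.0387
```

Run:
```python
from h import *
a=now()
b=snap("side","s6.png");t=snap("top","t6.png")
for n in("side","top"):
  for nm in("stamp","box_p_mid","box_q_mid"):
    print(n,nm,[(round(r["conf"],2),r["point"],r["pixels"].sum()) for r in finder.regions_of(n,nm)])
```

```text
t 8.72 p [0.5754 0.222  0.1053] yaw -0.15702121110750397 F [ 0.4722 -0.2268  0.6973] gap 0.038659772522061375 q [ 0.2385  0.4555 -0.0583  1.0581 -0.0008  0.3955]
side stamp [(0.8, [329.9, 181.1], np.int64(1929))]
side box_p_mid [(0.58, [327.9, 181.5], np.int64(1909))]
side box_q_mid [(0.87, [139.2, 212.2], np.int64(2109)), (0.79, [220.9, 254.5], np.int64(2454)), (0.42, [147.3, 279.4], np.int64(536))]
top stamp [(0.95, [308.1, 236.7], np.int64(1160))]
top box_p_mid [(0.83, [308.0, 234.9], np.int64(1235)), (0.4, [139.1, 197.5], np.int64(213))]
top box_q_mid [(0.98, [165.5, 145.2], np.int64(1024)), (0.63, [204.0, 216.1], np.int64(265))]
```

View pics/s6.png

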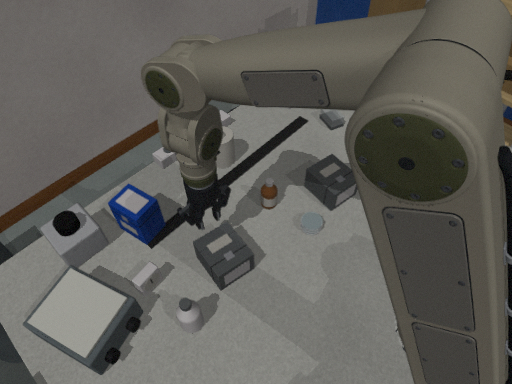

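View pics/t6.png

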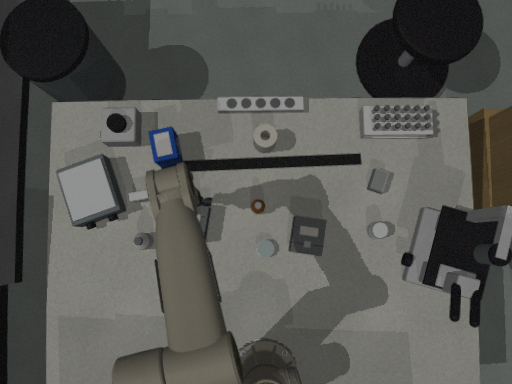

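Run:
```python
from h import *
a=now()
def near(L,p): return min(L,key=lambda r:np.hypot(*(np.array(r["point"])-p)))
k=dict(tall=.08,dx=.12)
T=finder.regions_of("top","box_p");S=finder.regions_of("side","box_p")
ms={"top":near(T,(308,235))["pixels"],"side":near(S,(329,181))["pixels"]}
for m in (ms,{"top":ms["top"]},{"side":ms["side"]}):
    v,f=fit(m,[.46,-.15,-.155],**k); u=np.array([np.cos(v[2]),np.sin(v[2])]); print("B",v,f,"stamp face",v[:2]+.06*u,"lid",v[:2]-.06*u)
v,f=fit({"side":near(S,(221,254))["pixels"]},[.51,.24,-.155],**k);print("A",v,f)
# line centre from dark pixels
im=cv2.imread("pics/t6.png")
g=im.max(axis=2)
for c in (190,230,290,300,310,320,340,355):
    r=np.where(g[140:180,c]<40)[0]+140; print(c,r.min(),r.max(),ray("top",[c,r.min()-.5],0)[0][:2],ray("top",[c,r.max()+.5],0)[0][:2])
plan([(a[0]+[0,0,.05],a[1]),(a[0]+[-.02,-.01,.10],a[1])]+lin((a[0]+[-.02,-.01,.10],a[1]),((.47,.07,.21),-.155),3),140)
```

```text
t 9.12 p [0.5766 0.222  0.106 ] yaw -0.15747972984549582 F [ 0.1128  0.1694 -0.6854] gap 0.03848452838423668 q [ 0.238   0.4553 -0.0568  1.0576 -0.0008  0.3955]
B [ 0.4605 -0.1484 -0.1626] 0.10498693383784352 stamp face [ 0.5197 -0.1581] lid [ 0.4013 -0.1387]
B [ 0.46   -0.1485 -0.1499] 0.033256202399742474 stamp face [ 0.5193 -0.1574] lid [ 0.4006 -0.1395]
B [ 0.4618 -0.1489 -0.1529] 0.06424550296643106 stamp face [ 0.5211 -0.1581] lid [ 0.4025 -0.1398]
A [ 0.5121  0.238  -0.1976] 0.04750436300174532
190 161 179 [0.7253 0.2487] [0.6584 0.2485]
230 159 168 [0.7307 0.1089] [0.6954 0.1091]
290 157 166 [ 0.7356 -0.101 ] [ 0.7002 -0.1003]
300 156 165 [ 0.7388 -0.1361] [ 0.7034 -0.1353]
310 156 165 [ 0.7385 -0.1712] [ 0.7031 -0.1704]
320 156 164 [ 0.7382 -0.2064] [ 0.7063 -0.2055]
340 155 164 [ 0.7411 -0.277 ] [ 0.7056 -0.2759]
355 154 163 [ 0.7442 -0.3303] [ 0.7087 -0.3291]
[-0.05, -0.0, 0.0001, 0.0, 0.001, 0.0, 140]
[-0.1, -0.0131, -0.018, 0.0, 0.001, 0.0, 140]
[-0.1014, -0.0643, -0.0391, -0.001, 0.001, 0.0, 140]
[-0.1027, -0.1156, -0.0602, -0.002, 0.001, 0.0, 140]
[-0.1041, -0.1669, -0.0813, -0.002, 0.001, 0.0, 140]
```

Emit:
{"api": "drive_tool", "payload": {
  "moves": [
    [[-0.05,0,0,0,0,0,140],[-0.1,-0.013,-0.018,0,0,0,140],[-0.102,-0.064,-0.039,0,0,0,120],[-0.103,-0.116,-0.06,0,0,0,120],[-0.104,-0.167,-0.081,0,0,0,120]]
  ]
}}

```text
clock: 9.85
tcp_pos: [0.4694, 0.0687, 0.2102]
orientation: [0.706, 0.055, 0.704, -0.056]
wrist_force: [0.7, -1.0, 0.9]
finger_gap: 0.0452
```

Run:
```python
from h import *
a=now()
plan(lin(a,((.366,-.134,.18),-.155),5),120)
```

```text
t 9.85 p [0.4694 0.0687 0.2102] yaw -0.15673567504740976 F [ 0.6668 -0.9862  0.8653] gap 0.04517824213622246 q [-0.0238  0.1254 -0.2458  1.1974 -0.0007  0.1329]
[0.006, -0.0433, -0.0141, -0.0, 0.002, 0.0, 120]
[0.012, -0.0865, -0.0282, -0.001, 0.002, 0.0, 120]
[0.0181, -0.1298, -0.0423, -0.001, 0.002, 0.0, 120]
[0.0241, -0.173, -0.0564, -0.001, 0.002, 0.0, 120]
[0.0301, -0.2163, -0.0705, -0.002, 0.002, 0.0, 120]
```

Emit:
{"api": "drive_tool", "payload": {
  "moves": [
    [[0.006,-0.043,-0.014,0,0.002,0,110],[0.012,-0.086,-0.028,0,0.002,0,110],[0.018,-0.13,-0.042,0,0.002,0,110],[0.024,-0.173,-0.056,0,0.002,0,110],[0.03,-0.216,-0.07,0,0.002,0,110]]
  ]
}}

```text
clock: 10.48
tcp_pos: [0.3659, -0.135, 0.1802]
orientation: [0.705, 0.055, 0.705, -0.056]
wrist_force: [0.7, -1.0, 0.1]
finger_gap: 0.0485
```

Run:
```python
from h import *
a=now()
plan(lin(a,((.366,-.134,.035),-.155),5),110)
snap("side","s7.png");snap("top","t7.png")
```

```text
t 10.47 p [ 0.3659 -0.135   0.1802] yaw -0.1565519330988909 F [ 0.7023 -1.0134  0.0646] gap 0.048537442903964244 q [-0.5598 -0.0211 -0.4778  1.1126 -0.0003 -0.4033]
[0.029, 0.0002, -0.0001, -0.0, 0.001, 0.001, 110]
[0.0581, 0.0005, -0.0001, -0.001, 0.001, 0.001, 110]
[0.0871, 0.0007, -0.0002, -0.001, 0.001, 0.001, 110]
[0.1162, 0.0009, -0.0002, -0.001, 0.001, 0.001, 110]
[0.1452, 0.0011, -0.0003, -0.002, 0.001, 0.001, 110]
```

View pics/s7.png

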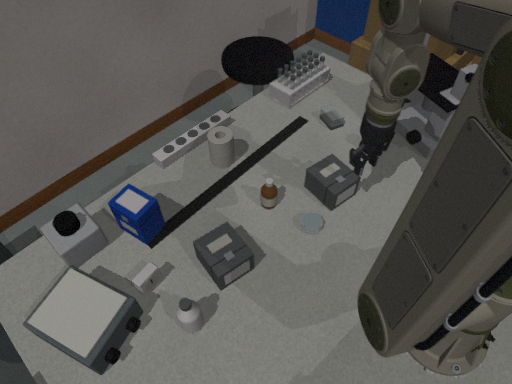

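View pics/t7.png

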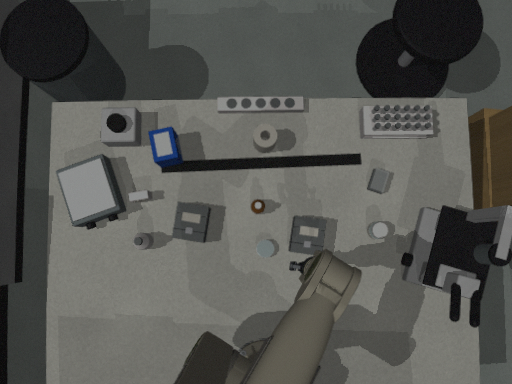

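Run:
```python
from h import *
for n in("side","top"):
  for nm in("stamp","box_p_mid","box_q_mid"):
    print(n,nm,[(round(r["conf"],2),r["point"],r["pixels"].sum()) for r in finder.regions_of(n,nm)])
a=cv2.imread("pics/t7.png")
f=lambda im,x,y,w,h,s:cv2.resize(im[y:y+h,x:x+w],None,fx=s,fy=s,interpolation=cv2.INTER_NEAREST)
cv2.imwrite("pics/c7.png",cv2.convertScaleAbs(np.hstack([f(a,165,190,57,65,7),f(a,280,205,57,65,7)]),alpha=2))
def near(L,p): return min(L,key=lambda r:np.hypot(*(np.array(r["point"])-p)))
k=dict(tall=.08,dx=.12)
T=finder.regions_of("top","box_p");S=finder.regions_of("side","box_p")
for nm,tp,sp,x0 in(("A",(192,222),(224,255),[.51,.24,-.155]),("B",(308,235),(329,181),[.46,-.15,-.155])):
  for m in ({"top":near(T,tp)["pixels"]},{"side":near(S,sp)["pixels"]}):
    print(nm,*fit(m,x0,**k))
```

```text
side stamp []
side box_p_mid [(0.64, [327.0, 184.2], np.int64(1905)), (0.61, [225.1, 255.0], np.int64(2466))]
side box_q_mid [(0.62, [221.4, 252.5], np.int64(2566)), (0.62, [139.2, 215.3], np.int64(2076))]
top stamp [(0.64, [307.8, 232.8], np.int64(1117))]
top box_p_mid [(0.84, [306.7, 233.5], np.int64(1182)), (0.62, [258.7, 206.5], np.int64(173))]
top box_q_mid [(0.98, [166.5, 144.8], np.int64(994)), (0.75, [191.0, 223.4], np.int64(1189)), (0.68, [266.1, 134.0], np.int64(510)), (0.4, [308.4, 232.6], np.int64(1203))]
A [ 0.5103  0.2383 -0.1461] 0.06526647901265115
A [ 0.5123  0.2373 -0.1619] 0.030309438535236155
B [ 0.461  -0.1481 -0.1492] 0.06180995559477831
B [ 0.4636 -0.15   -0.1429] 0.050580296483439646
```

View pics/c7.png

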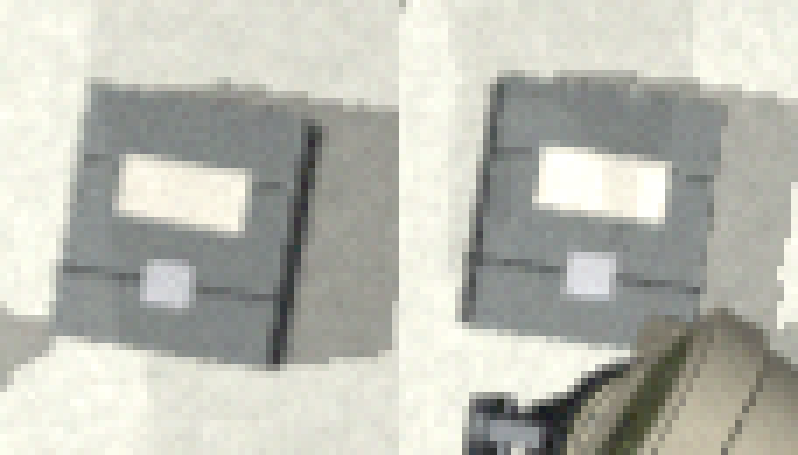

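Emit:
{"api": "drive_tool", "payload": {
  "moves": [
    [[0.04,0,0,0,0,0,110],[0.08,0,0,0,0,0,110],[0.12,0,0,0,0,0,110],[0.145,0.001,0,0,0,0,110],[0.145,0.001,0.008,0,0,0,110]]
  ]
}}

```text
clock: 11.6
tcp_pos: [0.3736, -0.1316, 0.0337]
orientation: [0.704, 0.055, 0.706, -0.054]
wrist_force: [0.4, 0.8, 0.3]
finger_gap: 0.0487
```

Emit:
{"api": "drive_tool", "payload": {
  "moves": [
    [[0,0,0.015,0,0,0,110],[0,0,0.03,0,0,0,110],[0,0,0.05,0,0,0,110],[0,0,0.07,0,0,0,110],[0,0,0.09,0,0,0,110]]
  ]
}}

```text
clock: 12.22
tcp_pos: [0.4642, -0.1456, 0.0341]
orientation: [0.704, 0.055, 0.706, -0.054]
wrist_force: [-3.0, 0.5, 0.9]
finger_gap: 0.0487
```

Emit:
{"api": "drive_tool", "payload": {
  "moves": [
    [[0,0,0.02,0,0,0,110],[0,0,0.04,0,0,0,110],[0,0,0.06,0,0,0,110],[0,0,0.075,0,0,0,110],[0,0,0.085,0,0,0,110]]
  ]
}}

```text
clock: 12.85
tcp_pos: [0.5499, -0.1588, 0.0344]
orientation: [0.704, 0.054, 0.706, -0.054]
wrist_force: [-2.6, 0.8, 0.8]
finger_gap: 0.049
```

```bash
cat >> h.py <<'E'
def near(L,p): return min(L,key=lambda r:np.hypot(*(np.array(r["point"])-p)))
def fitlying(x0):
    k=dict(tall=.08,dx=.12)
    for n in("top","side"):
        c=proj(n,[*x0[:2],.05])[0]; L=finder.regions_of(n,"box_p")
        if not L: continue
        r=near(L,c); v,f=fit({n:r["pixels"]},x0,**k); u=np.array([np.cos(v[2]),np.sin(v[2])]); print(n,np.round(c),r["point"],v,round(f,3),"stamp",v[:2]+.06*u)
E
python3 - <<'E'
from h import *
a=now();snap("side","s8.png");snap("top","t8.png")
x=a[0][:2]+.071*np.array([.9888,-.15])
fitlying([*x,-.15])
E
```

```text
t 12.85 p [ 0.5499 -0.1588  0.0344] yaw -0.15270467654134323 F [-2.5705  0.7784  0.7879] gap 0.04900903201228809 q [-0.4214  0.4429 -0.2723  0.8582  0.0001 -0.2687]
top [312. 188.] [306.6, 177.0] [ 0.6267 -0.1712 -0.2029] 0.576 stamp [ 0.6854 -0.1833]
side [295. 149.] [222.8, 253.4] [ 0.6201 -0.1694 -0.15  ] 1.0 stamp [ 0.6794 -0.1784]
```

View pics/s8.png

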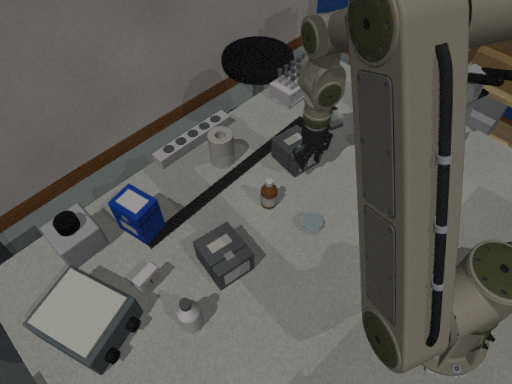

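View pics/t8.png

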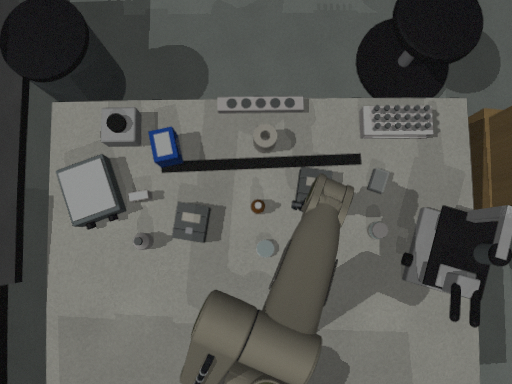

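Emit:
{"api": "drive_tool", "payload": {
  "moves": [
    [[0,0,0.012,0,0,0,110],[0,0,0.022,0,0,0,110],[0,0,0.029,0,0,0,110],[0,0,0.034,0,0,0,110],[0,0,0.036,0,0,0,110]]
  ]
}}

```text
clock: 13.68
tcp_pos: [0.5847, -0.1642, 0.0339]
orientation: [0.704, 0.054, 0.706, -0.054]
wrist_force: [-3.5, 0.2, 0.5]
finger_gap: 0.0486
```

Emit:
{"api": "drive_tool", "payload": {
  "moves": [
    [[0,0,0.001,0,0,0,110],[0,0,-0.01,0,0,0,110],[0,0,-0.03,0,0,0,110],[0,0,-0.05,0,0,0,110],[0,0,-0.07,0,0,0,110]]
  ]
}}

```text
clock: 14.3
tcp_pos: [0.5149, -0.1535, 0.0343]
orientation: [0.705, 0.054, 0.705, -0.054]
wrist_force: [0.3, 0.0, -0.1]
finger_gap: 0.0487
```

Run:
```python
from h import *
a=now();s=snap("side","s9.png");t=snap("top","t9.png")
fitlying([.656,-.18,-.15])
f=lambda im,x,y,w,h,s:cv2.resize(im[y:y+h,x:x+w],None,fx=s,fy=s,interpolation=cv2.INTER_NEAREST)
cv2.imwrite("pics/c9.png",cv2.convertScaleAbs(np.hstack([f(t,285,145,57,65,7),f(s,265,110,57,65,7)]),alpha=2))
```

```text
t 14.3 p [ 0.5149 -0.1535  0.0343] yaw -0.1528921050173153 F [ 0.3073  0.0318 -0.1241] gap 0.048673784080596104 q [-0.4394  0.3846 -0.3663  0.8211  0.0004 -0.2865]
top [315. 177.] [313.2, 172.2] [ 0.6588 -0.1793 -0.1367] 0.123 stamp [ 0.7182 -0.1874]
side [289. 142.] [287.6, 143.6] [ 0.6585 -0.1804 -0.166 ] 0.081 stamp [ 0.7177 -0.1903]
```

View pics/c9.png

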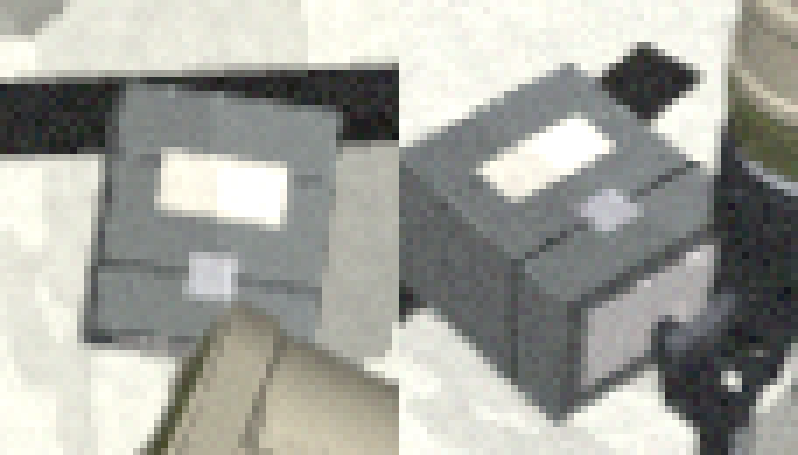

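Emit:
{"api": "drive_tool", "payload": {
  "moves": [
    [[0,0,0.03,0,0,0,110],[0,0,0.055,0,0,0,110],[0,0,0.068,0,0,0,110],[0,0,0.073,0,0,0,110],[0,0,0.077,0,0,0,110]]
  ]
}}

```text
clock: 15.12
tcp_pos: [0.5909, -0.1651, 0.034]
orientation: [0.704, 0.055, 0.706, -0.054]
wrist_force: [-3.8, 0.2, 1.1]
finger_gap: 0.0484
```

Emit:
{"api": "drive_tool", "payload": {
  "moves": [
    [[0,0,0,0,0,0,110],[0,0,-0.02,0,0,0,110],[0,0,-0.06,0,0,0,110],[-0.03,0,-0.11,0,0,0,110],[-0.08,0,-0.14,0,0,0,110]]
  ]
}}

```text
clock: 15.75
tcp_pos: [0.4489, -0.1423, 0.1135]
orientation: [0.702, 0.055, 0.708, -0.053]
wrist_force: [1.0, -1.0, 0.8]
finger_gap: 0.0486
```

Emit:
{"api": "drive_tool", "payload": {
  "moves": [
    [[-0.04,0,-0.02,0,0,0,110],[-0.08,0,-0.04,0,0,0,110],[-0.08,0,-0.05,0,0,0,110],[-0.08,0,-0.05,0,0,0,110],[-0.08,0,-0.05,0,0,0,110]]
  ]
}}

```text
clock: 16.38
tcp_pos: [0.3999, -0.1348, 0.1928]
orientation: [0.702, 0.056, 0.708, -0.053]
wrist_force: [0.8, 0.7, 0.9]
finger_gap: 0.0487
```

Run:
```python
from h import *
a=now();s=snap("side","s10.png");t=snap("top","t10.png")
fitlying([.662,-.18,-.15]);fitlying([.51,.238,-.15])
for n in("side","top"): print(n,[(round(r["conf"],2),r["point"]) for r in finder.regions_of(n,"stamp")])
g=t.max(axis=2)
for c in (230,290,340):
    r=np.where(g[140:180,c]<40)[0]+140; print(c,ray("top",[c,r.min()-.5],0)[0][:2],ray("top",[c,r.max()+.5],0)[0][:2])
```

```text
t 16.38 p [ 0.3999 -0.1348  0.1928] yaw -0.15355577974428633 F [0.8097 0.7456 0.894 ] gap 0.04873409635678399 q [-0.5159  0.0436 -0.3803  1.1568 -0.     -0.3623]
top [315. 175.] [314.5, 173.9] [ 0.663  -0.1793 -0.1371] 0.034 stamp [ 0.7224 -0.1875]
side [288. 141.] [285.9, 142.2] [ 0.6635 -0.1816 -0.175 ] 0.046 stamp [ 0.7226 -0.192 ]
top [191. 222.] [190.1, 223.7] [ 0.5093  0.2397 -0.1764] 0.056 stamp [0.5684 0.2291]
side [224. 254.] [136.9, 212.6] [ 0.51   0.238 -0.15 ] 1.0 stamp [0.5693 0.229 ]
side [(0.93, [287.7, 141.1])]
top [(0.67, [314.7, 175.2])]
230 [0.7307 0.1089] [0.6954 0.1091]
290 [ 0.7356 -0.101 ] [ 0.7002 -0.1003]
340 [ 0.7411 -0.277 ] [ 0.7056 -0.2759]
```

View pics/s10.png

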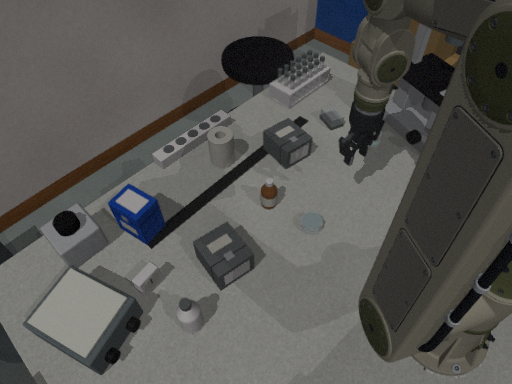

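View pics/t10.png

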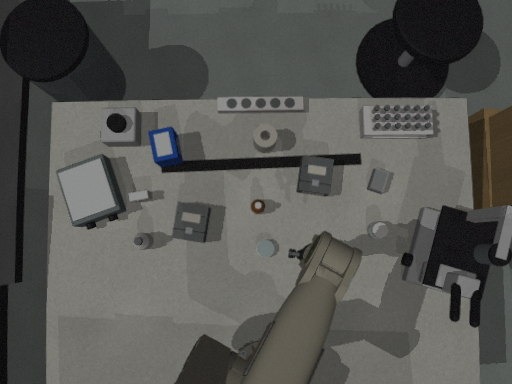

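```bash
python3 -c "
from h import *
print(env.hand_in())"
```

```text
the job is handed in; nothing more can be done
None
```

I tipped both grey boxes onto their near sides, right one first, then left. I then pushed the right one until its end was over the tape band, but **I never saw the stamp itself**. Both cameras look from the robot's side, so once the boxes lay down the undersides faced away from them. I handed in at about 16.5 s.

- **Choosing the box:** I picked the right-hand box because the finder's "stamp" query put the stamp there in every picture with a usable answer, and never on the left box. That is indirect evidence, because for a point the finder marks whichever box bears it. The results were not all clean:
    - One side picture with both boxes in clear view gave no stamp result.
    - One top picture also gave a false hit on the robot.
- **Position on the band:** The last pictures put the middle of the pushed box's underside end at about (0.722, -0.19) from both cameras. The band's centre there is at x of about 0.722, ±0.02.
- **Left box:** It lies where it fell, with its middle at about (0.51, 0.24). The last side-camera fit for it failed because it matched the blue box instead. The top-camera fit agreed with the earlier ones to within about 3 mm.
- **Everything else:** The other things, including the blue box, look unmoved in the pictures. The gripper was clear of everything at hand-in, and the highest force read at the end of a move was about 5 N.

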